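Turn the knob carousel to the jar that matches the sample and hold it

ROBOT

A 6-joint arm with a two-finger parallel gripper is mounted at the origin on the work surface. World frame = base frame: x ahead of the robot, y to its left, z up, the work surface at z = 0. Lengths are in m, angles in rad, forces in N, time in s.
With the tool pointing down it reaches from about 0.4 to 0.825 m from the base axis. Payload 7 kg.
Tool frame: the origin (TCP) lies at the very end of the fingers, on their centre line; the grasp point (between the pads) lies 19 mm behind it; z points along the fingers, y is the line along which they close (so a half turn about z gives the same grasp; the last joint's range is limited). The gripper opens to 88 mm and grips with 3 to 60 N. Pads are 19 mm wide; open, the fingers measure 130 mm over their backs; the gripper's body (78 mm by 193 mm) begins 47 mm behind the grasp point.
Start: joints at [-0.818, 0.359, 0.012, 0, -1.224, -0.288], TCP at [0.303, -0.603, 0.227] pointing down, gripper open.
Joint ranges: [-3.07, 3.07], [-1.43, 2.12], [-1.02, 1.25], [-3.03, 1.67], [-3.05, -0], [-3.03, 3.03]. Speed limits (rad/s): [2.39, 2.39, 3.01, 3.14, 3.14, 3.14].

INTERFACE

Orientations are given as [roll, pitch, yaw] about the fixed x, y, z axes, in that order (R = Rz(yaw) Ry(pitch) Rx(roll)).
In Python, from station import arm, grab_frame gives the robot as it stands.
- The arm moves only by the tool jog_arm, never from a script. Its argument "deltas" is a list that holds one entry, the list of rows, each a list of 4 numbers: the shift along the tool's x, y, z in units of 60 mm (1.0 is 60 mm), then the turn about the tool's z in units of 5 degrees (1.0 is 5 degrees). A call has 1 to 8 rows; each row is the pose to reach, as a shift and turn from the pose commanded when the call began, along the tool's axes at that moment; what a row does not reach only later rows make up. A row lasts 1/8 s, in which the tool goes at most 62.5 mm and 10.7 degrees, less where a joint would pass 70% of its speed; a pose out of reach is approached as far as the arm can. A call with a gripper value outside its range is refused whole. "grip" is the finger opening in mm, from 0 to 87.6, set as the call begins (left out, the last holds). The fingers move at their own pace and stop on an object; "squeeze" is the grip in N (left out, the last holds). Time passes only in rows, so rows that repeat a pose let the fingers close. It gives the time, the measured TCP pose, the force, the opening and the grip force at its end, in the units of the state.
- arm.get_state(): the state, without advancing time (a new reading comes with each control period).
- grab_frame(name): name is "scene" or "top" or "wrist"; returns a dict with "img" (480x640x3 uint8, red, green, blue), "vfov" (degrees; the focal length in pixels is half the picture's height over the tangent of half this angle, whatever the lens; pixels are square), "cx", "cy" (the principal point, pixels), "dist_coeffs" ([k1, k2, p1, p2, k3] as OpenCV has them; the pictures are not rectified), "xyz" and "rotation" of the camera in the world. Camera axes: x right, y down, z forward; pixel columns grow to the right and rows downward; lengths in m; the calibration is good to about 2 mm. A picture is of the moment at which its call begins. There is no depth.
- arm.job_done(): hands the job in; it is judged then, once.
The state is a dict: "t": time; "q": joint angles; "qd": joint speeds; "joint_efforts": joint torques, N m; "eef_pos": TCP position; "ee_rot": TCP orientation; "force": force on the tool from outside, world axes, zero at the start; "moment": the same for the moment, N m; "width": finger opening in m; "gripper_force": force on a finger pad.
Only numpy, scipy, OpenCV 4.12 (cv2) and the standard library are available. Lean on these libraries where they do the work, as an engineer would, in place of code of your own. Each camera call takes 0.05 s, during which the arm holds its last target. There are 200 camera calls.

TASK

One control knob lies in the picking dish at the front of the parts carousel as a sample. Turn the carousel until the jar whose cap has the sample's colour stands squarely at the dish, and finish with the fingers still holding the carousel firmly so that it stays still there; keep the hand off that jar itself at the end (hold by the carrying handle, for instance), because I am going to unscrew it. Leave the sample in the dish and do not shift the other loose knobs, the chassis, the mug or the screwdriver.

Things in the scene. Friction and masses are not known exactly. Their poses are not given: they have to be found in the camera images.
- carousel: The carousel's fixed base, bolted to the bench: dark steel disc 210 mm across and 10 mm thick, with a flat tongue to the picking dish on its front side. Origin: on the turning axis, at bench level. Its z is up and its -x axis points from the turning axis to the dish (the carousel's front).
- dish (a point): Centre of the floor of the picking dish, 3 mm above the bench and 180 mm from the turning axis. The dish is an open grey plastic tray, 75 mm (radially) by 95 mm, 18 mm high, walls 3 mm. The sample knob lies in it.
- front (a point): The jar's place in front of the dish: the point where the centre of the underside of a jar is when that jar stands squarely at the dish; 94 mm from the turning axis, 24 mm above the bench. It belongs to the fixed base.
- turntable: Turning part: grey tray 264 mm across, its top 24 mm above the bench, six jars clipped fast in it, a centre post (diameter 14 mm) and a black carrying handle on it, all one. Turns endlessly both ways about the vertical, friction about 0.04 N m; stays where left; cannot be lifted. Origin: on the turning axis, 18 mm above the bench; x along the handle bar, towards the red-capped jar; z up.
- handle (a point): Centre of the handle, on the turning axis, 158 mm above the bench: a black bar 90 mm long (along the turntable's x), 14 mm thick (along y), 18 mm high (149 to 167 mm above the bench). The jar caps below reach 104 mm above the bench.
- jar_red: Translucent screw-top jar of red control knobs with a red cap: 50 mm in diameter, 80 mm high with its 44 mm wide, 16 mm high cap; clipped fast in the turntable, its axis 94 mm from the turning axis, 0 degrees anticlockwise (seen from above) from the turntable's x axis. Origin: centre of its underside, 24 mm above the bench; z up, its x points away from the turning axis.
- jar_yellow: Translucent screw-top jar of yellow control knobs with a yellow cap: 50 mm in diameter, 80 mm high with its 44 mm wide, 16 mm high cap; clipped fast in the turntable, its axis 94 mm from the turning axis, 60 degrees anticlockwise (seen from above) from the turntable's x axis. Origin: centre of its underside, 24 mm above the bench; z up, its x points away from the turning axis.
- jar_blue: Translucent screw-top jar of blue control knobs with a blue cap: 50 mm in diameter, 80 mm high with its 44 mm wide, 16 mm high cap; clipped fast in the turntable, its axis 94 mm from the turning axis, 120 degrees anticlockwise (seen from above) from the turntable's x axis. Origin: centre of its underside, 24 mm above the bench; z up, its x points away from the turning axis.
- jar_white: Translucent screw-top jar of white control knobs with a white cap: 50 mm in diameter, 80 mm high with its 44 mm wide, 16 mm high cap; clipped fast in the turntable, its axis 94 mm from the turning axis, 180 degrees anticlockwise (seen from above) from the turntable's x axis. Origin: centre of its underside, 24 mm above the bench; z up, its x points away from the turning axis.
- jar_black: Translucent screw-top jar of black control knobs with a black cap: 50 mm in diameter, 80 mm high with its 44 mm wide, 16 mm high cap; clipped fast in the turntable, its axis 94 mm from the turning axis, 240 degrees anticlockwise (seen from above) from the turntable's x axis. Origin: centre of its underside, 24 mm above the bench; z up, its x points away from the turning axis.
- jar_green: Translucent screw-top jar of green control knobs with a green cap: 50 mm in diameter, 80 mm high with its 44 mm wide, 16 mm high cap; clipped fast in the turntable, its axis 94 mm from the turning axis, 300 degrees anticlockwise (seen from above) from the turntable's x axis. Origin: centre of its underside, 24 mm above the bench; z up, its x points away from the turning axis.
- knob_red: Loose red control knob, 28 mm in diameter at the foot, 16 mm high; origin: centre of its underside. One of the three loose knobs (red, yellow, blue) lies in the picking dish as the sample; the other two lie on the green cutting mat.
- knob_yellow: Loose yellow control knob, 28 mm in diameter at the foot, 16 mm high; origin: centre of its underside. One of the three loose knobs (red, yellow, blue) lies in the picking dish as the sample; the other two lie on the green cutting mat.
- knob_blue: Loose blue control knob, 28 mm in diameter at the foot, 16 mm high; origin: centre of its underside. One of the three loose knobs (red, yellow, blue) lies in the picking dish as the sample; the other two lie on the green cutting mat.
- unit: Bystander: open blue-grey electronics chassis 150 x 240 x 44 mm on the green cutting mat; origin: centre of its underside.
- mug: Bystander: white mug, 80 mm across, 92 mm high, with a handle on its +y side; origin: centre of its underside.
- screwdriver: Bystander: screwdriver with a red handle lying on the bench to the right, lying along its x; origin: centre of its underside.

How it is judged:
By the outcome, as a careful person would: the job done as asked, in the order asked, and still so for the second after the job is handed in, while the arm keeps its last pose, push and grip.
It also fails if it takes over 51 s, if anything falls off the work surface, if the arm or the gripper's body presses on something with over 40 N, if the wrist force passes 120 N, or if a joint passes its speed limit or range.

## Working session

There is one attempt and no reset: what is moved stays moved. The work goes in short steps, Python scripts to look and compute and a tool call to move; the robot and the scene stay as the last step left them, time stands still between calls to the robot, and variables do not carry over. Pictures are saved under pics/ and viewed, at most 10 in all, crops included, and the job is handed in when it is done.

Besides the shell and the picture viewer there is one more tool, called after ">>>" as a command line: name --argument value ..., lists and objects as JSON in quotes. jog_arm: Moves the arm, as the interface text tells. Its arguments: {"type":"object","properties":{"deltas":{"type":"array"},"grip":{"type":"number"},"squeeze":{"type":"number"}},"required":["deltas"]}

```bash
mkdir -p pics; python3 - <<'E'
from station import arm, grab_frame
import cv2,numpy as np
for n in("scene","top"):
    f=grab_frame(n); cv2.imwrite(f"pics/{n}0.png",f["img"][:,:,::-1]); print(n,f["vfov"],f["cx"],f["cy"],f["dist_coeffs"],f["xyz"],np.array(f["rotation"]).tolist())
s=arm.get_state();print(s["t"],s["eef_pos"],s["ee_rot"],s["width"])
E
```

```text
scene 53.589368547135294 318.81791671122875 243.3669099727077 [-0.11289975  0.          0.          0.          0.        ] [ 0.91066624 -0.66879269  1.20644314] [-2.500439267061755, -0.007601904889724009, 0.5541741199949335]
top 52.28949534974308 316.36964947903084 231.62368697361364 [0.02680393 0.         0.         0.         0.        ] [0.42755832 0.04140737 1.16213458] [-3.075141165120086, -0.004208404917141584, -1.5754808221872931]
0.1 [ 0.30230601 -0.60302143  0.22573696] [ 3.14010433e+00 -1.58504293e-04 -2.67693516e+00] 0.08710577599303901
```

View pics/top0.png

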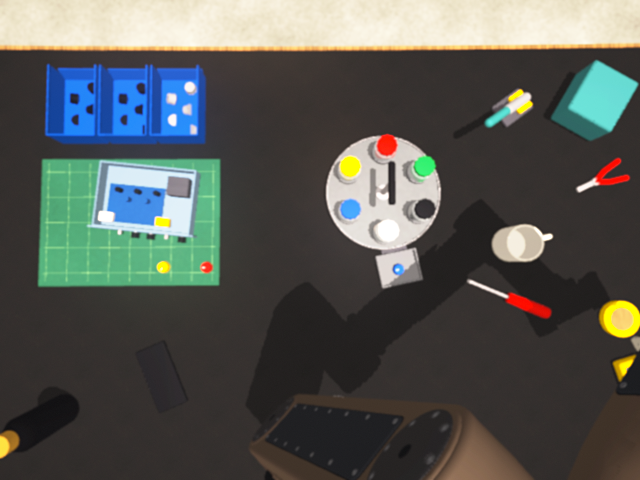

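View pics/scene0.png

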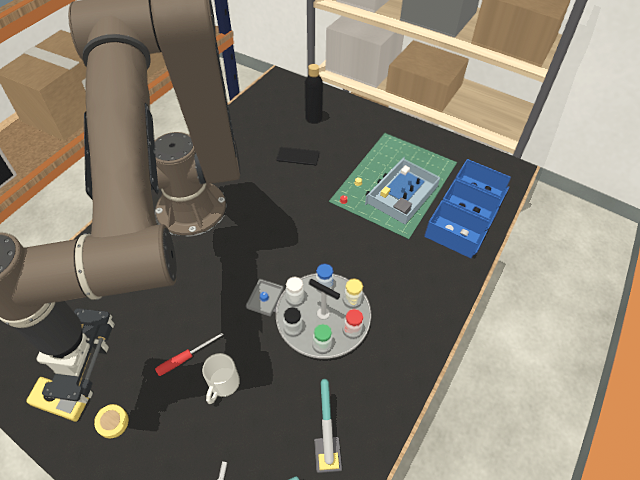

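The sample in the dish is blue (top view 398,269); yellow and red lie on the mat. The white jar (387,231) is at the front now, so blue has to come about +60°. I'll measure on rectified planes.

```bash
cat > h.py <<'E'
import cv2,numpy as np
from scipy.spatial.transform import Rotation as R
def cam(f):
    F=240/np.tan(np.radians(f["vfov"])/2)
    K=np.array([[F,0,f["cx"]],[0,F,f["cy"]],[0,0,1]])
    Rc=R.from_euler("xyz",f["rotation"]).as_matrix()
    return K,np.array(f["dist_coeffs"]),Rc,np.array(f["xyz"])
def proj(f,P):
    K,d,Rc,c=cam(f)
    return cv2.projectPoints(np.asarray(P,float).reshape(-1,1,3),Rc.T,-Rc.T@c,K,d)[0][:,0]
def back(f,uv,z):
    K,d,Rc,c=cam(f)
    n=cv2.undistortPoints(np.asarray(uv,float).reshape(-1,1,2),K,d)[:,0]
    r=np.c_[n,np.ones(len(n))]@Rc.T
    return (c+r*((z-c[2])/r[:,2])[:,None])[:,:2]
def ortho(f,z,x0,x1,y0,y1,s):
    # up=+x, left=+y, s px per m
    xs=np.arange(x1,x0,-1/s); ys=np.arange(y1,y0,-1/s)
    X,Y=np.meshgrid(xs,ys,indexing="ij")
    m=proj(f,np.c_[X.ravel(),Y.ravel(),np.full(X.size,z)]).reshape(*X.shape,2).astype(np.float32)
    return cv2.remap(f["img"],m,None,cv2.INTER_CUBIC)
E
python3 - <<'E'
from station import arm, grab_frame
from h import *
f=grab_frame("top");g=grab_frame("scene")
a=back(f,[(387,190),(398,269)],0.02);print(a)
c=a[0]
b=(c[0]-.24,c[0]+.16,c[1]-.2,c[1]+.2,1000)
rows=[]
for k in(f,g):
    rows.append(np.hstack([ortho(k,.104,*b)[:300],ortho(k,.018,*b)[110:410][:290] if 0 else ortho(k,.018,*b)[100:400]]))
cv2.imwrite("pics/o.png",np.vstack(rows)[:,:,::-1]); print(b)
import pickle;pickle.dump((f,g),open("fr.pkl","wb"))
E
```

```text
[[ 0.6010161  -0.13049005]
 [ 0.41547147 -0.15345108]]
(np.float64(0.3610161042893987), np.float64(0.7610161042893987), np.float64(-0.33049005409570065), np.float64(0.06950994590429938), 1000)
```

View pics/o.png

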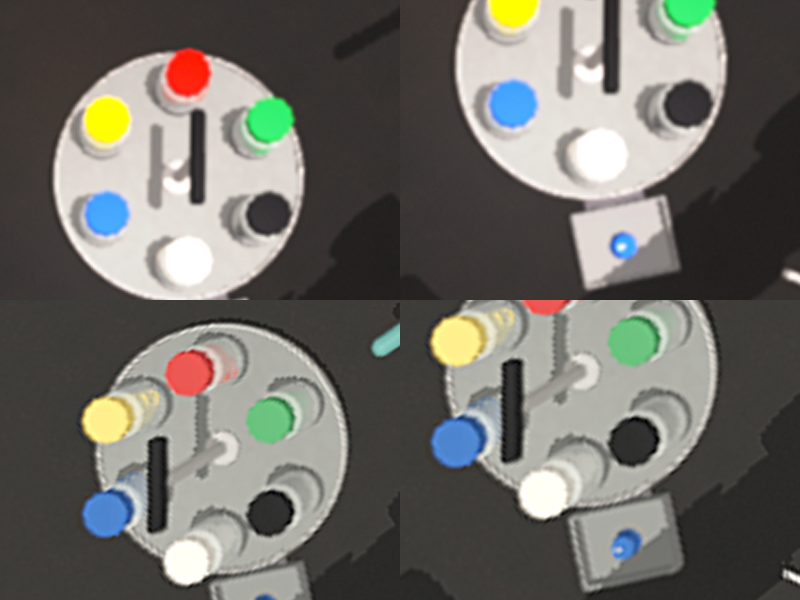

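```bash
cat > m.py <<'E'
from h import *
from scipy.optimize import least_squares
hue={"red":(0,0),"yellow":(28,60),"blue":(107,120),"green":(65,300)}
def blobs(k,c):
    x0,y0=c; n=400; b=(x0-.2,x0+.2,y0-.2,y0+.2,2000)
    im=ortho(k,.104,*b); hs=cv2.cvtColor(im,cv2.COLOR_RGB2HSV).astype(int); out={}
    for nm,(h,_) in hue.items():
        dh=np.abs((hs[...,0]-h+90)%180-90)
        m=((dh<14)&(hs[...,1]>105)&(hs[...,2]>60)).astype(np.uint8)
        m=cv2.morphologyEx(m,cv2.MORPH_OPEN,np.ones((9,9)))
        N,L,S,C=cv2.connectedComponentsWithStats(m)
        i=1+np.argmax(S[1:,4]) if N>1 else None
        if i is None: continue
        # largest circle fit via distance transform centre
        cs,_=cv2.findContours((L==i).astype(np.uint8),cv2.RETR_EXTERNAL,cv2.CHAIN_APPROX_NONE)
        (u,v),(w,h2),_=cv2.minAreaRect(max(cs,key=len))
        out[nm]=(b[1]-v/2000,b[3]-u/2000,w/2,h2/2)
    return out
def fit(o,axis=None):
    ang={"red":0,"yellow":60,"blue":120,"green":300}
    def r(p):
        return np.ravel([[p[0]+.094*np.cos(p[2]+np.radians(ang[n]))-v[0],p[1]+.094*np.sin(p[2]+np.radians(ang[n]))-v[1]] for n,v in o.items()])
    s=least_squares(r,[.6,-.13,0]) if axis is None else least_squares(lambda q:r([*axis,q[0]]),[0])
    return s.x,np.abs(s.fun).max()
E
python3 - <<'E'
from m import *;import pickle
F=pickle.load(open("fr.pkl","rb"))
for k in F:
    o=blobs(k,(.6,-.13)); print({n:np.round(np.array(v)*[1e3,1e3,1,1],1).tolist() for n,v in o.items()})
    x,e=fit(o); print("axis,phi",x[:2],np.degrees(x[2]),e)
    for z in(.018,):
        # dish: grey region
        b=(.36,.52,-.23,-.06,2000); im=ortho(k,z,*b)
        gr=cv2.cvtColor(im,cv2.COLOR_RGB2GRAY)
        m=(cv2.GaussianBlur(gr,(5,5),0)>72).astype(np.uint8); cv2.imwrite(f"pics/m{len(k['img'])}{id(k)%7}.png",m*255)
        X=x[0]; 
        # dish outer corner clicks
    
corn=lambda L:[(.7610161-(100+v)/1000, .0695099-(u-400)/1000) for u,v in L]
for L in([(572,213),(665,196),(680,270),(587,288)],[(569,215),(669,194),(685,271),(584,291)]):
    P=np.array(corn(L)); c=P.mean(0); print("dish",c,np.linalg.norm(P-np.roll(P,1,0),axis=1))
    for a in(P[1]-P[0],P[2]-P[3]): print(np.degrees(np.arctan2(a[0],-a[1])))
    for a in(P[3]-P[0],P[2]-P[1]): print(np.degrees(np.arctan2(-a[1],-a[0])))
E
```

```text
{'red': [689.2, -118.2, 49.5, 45.5], 'yellow': [641.7, -37.0, 44.9, 46.3], 'blue': [547.7, -36.9, 42.4, 42.8], 'green': [642.2, -200.5, 42.8, 47.7]}
axis,phi [ 0.59503102 -0.11857605] 0.10789661749957866 0.0006062490733313719
{'red': [688.5, -119.5, 45.0, 48.0], 'yellow': [641.8, -37.0, 45.5, 52.0], 'blue': [547.5, -37.8, 46.9, 51.5], 'green': [642.2, -201.0, 41.6, 46.3]}
axis,phi [ 0.59475642 -0.11923443] 0.09130968408275666 0.0007532403608097038
dish [ 0.4192661 -0.1564901] [0.07648529 0.094541   0.07550497 0.09472592]
10.359052488083721
10.954062643398343
11.309932474020222
11.45875234587721
dish [ 0.4182661 -0.1572401] [0.07746612 0.10218121 0.07864477 0.10296116]
11.859779120947989
11.200797787884445
11.16488017754858
11.738571206722291
```

```bash
cat >> m.py <<'E'
def rows(arm,x,y,z,yawdeg):
    s=arm.get_state(); Rm=R.from_euler("xyz",s["ee_rot"]).as_matrix()
    d=Rm.T@(np.array([x,y,z])-s["eef_pos"])/.06
    dy=(yawdeg-np.degrees(s["ee_rot"][2])+180)%360-180
    return np.round(d,3),"turn(if +z down)",round(-dy/5,3),s["t"],s["q"].round(2) if hasattr(s["q"],"round") else s["q"]
E
python3 -c "
from m import *;from station import arm
print(rows(arm,.595,-.119,.23,180))"
```

```text
(array([-7.976,  5.028, -0.063]), 'turn(if +z down)', np.float64(5.325), 0.2, array([-0.82,  0.36,  0.01, -0.  , -1.22, -0.29]))
```

>>> jog_arm --deltas '[[[-0.5,0.31,-0.1,0.3],[-1.1,0.69,-0.1,0.7],[-1.8,1.13,-0.1,1.2],[-2.5,1.58,-0.1,1.7],[-3.2,2.02,-0.1,2.2],[-3.9,2.46,-0.1,2.7],[-4.5,2.84,-0.1,3.2],[-5,3.15,-0.1,3.6]]]'

```text
t: 1.2
eef_pos: [0.4867, -0.2983, 0.2326]
ee_rot: [3.142, 0.0, -2.991]
force: [-0.1, -0.2, 0.1]
width: 0.0877
gripper_force: 0.0
```

```bash
python3 -c "
from m import *;from station import arm
print(rows(arm,.595,-.119,.23,180));print(arm.get_state()['eef_pos'])"
```

```text
(array([-2.232,  2.685,  0.044]), 'turn(if +z down)', np.float64(1.721), 1.2, array([-0.21,  0.18, -0.21, -0.  , -1.17, -1.21]))
[ 0.48666081 -0.2983442   0.23258868]
```

>>> jog_arm --deltas '[[[-0.5,0.6,0,0.4],[-1.0,1.2,0,0.8],[-1.5,1.8,0,1.2],[-1.9,2.3,0,1.5],[-2.15,2.6,0,1.7],[-2.23,2.69,0,1.72],[-2.23,2.69,0,1.72]]]'

```text
t: 2.08
eef_pos: [0.5939, -0.1203, 0.2323]
ee_rot: [-3.142, -0.001, -3.14]
force: [0.4, 0.4, -0.2]
width: 0.0874
gripper_force: 0.0
```

```bash
python3 -c "
from m import *;from station import arm,grab_frame
print(rows(arm,.595,-.119,.140,180));print(arm.get_state()['eef_pos'])
f=grab_frame('wrist');cv2.imwrite('pics/w1.png',f['img'][:,:,::-1])
print(proj(f,[[.595,-.119,.167],[.64,-.119,.167],[.55,-.119,.167],[.419,-.157,.018]]))
"
```

```text
(array([-0.019,  0.021,  1.539]), 'turn(if +z down)', np.float64(0.015), 2.075, array([ 0.12,  0.24, -0.14, -0.  , -1.19, -1.69]))
[ 0.59392585 -0.12027119  0.23233119]
[[323.35971854 264.70186383]
 [323.13957523 338.97775975]
 [323.59716141 182.51226217]
 [274.39452999  -6.18761527]]
```

View pics/w1.png

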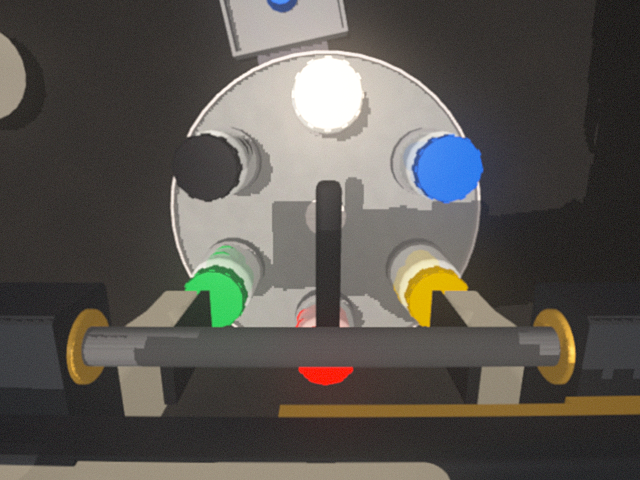

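The wrist view shows the bar (centre column ~329) about 3 mm left of the prediction (+y). The blue jar is at (448,168), the dish is at the top and the fingers straddle the bar. I'll descend slightly shifted and close gently.

>>> jog_arm --deltas '[[[-0.01,0.04,0.4,0],[-0.02,0.04,0.9,0],[-0.02,0.04,1.3,0],[-0.02,0.04,1.53,0],[-0.02,0.04,1.53,0]]]'

```text
t: 2.75
eef_pos: [0.5946, -0.1186, 0.1402]
ee_rot: [-3.141, -0.002, 3.141]
force: [0.2, -0.5, 0.7]
width: 0.0877
gripper_force: 0.0
```

>>> jog_arm --deltas '[[[0,0,0,0],[0,0,0,0],[0,0,0,0],[0,0,0,0],[0,0,0,0],[0,0,0,0],[0,0,0,0],[0,0,0,0]]]' --grip 0 --squeeze 12

```text
t: 3.75
eef_pos: [0.5953, -0.1162, 0.1407]
ee_rot: [3.139, 0.0, -3.141]
force: [-2.2, 8.5, 1.8]
width: 0.0138
gripper_force: 11.9
```

>>> jog_arm --deltas '[[[0,0.035,0,0],[0,0.035,0,0],[0,0.035,0,0]]]'

```text
t: 4.12
eef_pos: [0.5953, -0.1162, 0.1407]
ee_rot: [-3.141, -0.0, -3.141]
force: [0.8, -4.1, -2.4]
width: 0.0138
gripper_force: 12.0
```

```bash
python3 - <<'E'
from m import *;import pickle
F=pickle.load(open("fr.pkl","rb"))
out=[]
for k,c0 in zip(F,[(.595,-.119)]*2):
    im=ortho(k,.024,c0[0]-.15,c0[0]+.15,c0[1]-.15,c0[1]+.15,2000); g=cv2.GaussianBlur(cv2.cvtColor(im,cv2.COLOR_RGB2GRAY),(5,5),0).astype(float)
    # radial edge: outermost strong bright->dark
    P=[]
    for a in np.radians(np.arange(0,360,2)):
        r=np.arange(.120,.146,.00025); xx=c0[0]+r*np.cos(a); yy=c0[1]+r*np.sin(a)
        v=cv2.remap(g.astype(np.float32),((c0[1]+.15-yy)*2000).astype(np.float32)[None],((c0[0]+.15-xx)*2000).astype(np.float32)[None],cv2.INTER_LINEAR)[0]
        i=np.argmin(v[6:]-v[:-6])+3; P.append((xx[i],yy[i]))
    P=np.array(P); s=least_squares(lambda p:np.hypot(P[:,0]-p[0],P[:,1]-p[1])-p[2],[*c0,.132],loss="soft_l1",f_scale=.001)
    print("tray",s.x)
    im=ortho(k,.018,.36,.485,-.225,-.085,3000)
    out.append(cv2.copyMakeBorder(im,0,400-im.shape[0],0,0,cv2.BORDER_CONSTANT)[:400,:400] if 0 else cv2.resize(im,None,fx=.95,fy=.95))
cv2.imwrite("pics/d.png",np.hstack(out)[:,:,::-1]);print(out[0].shape)
E
```

```text
tray [ 0.59639648 -0.12028355  0.13477206]
tray [ 0.59168809 -0.11476353  0.13440877]
(356, 400, 3)
```

View pics/d.png

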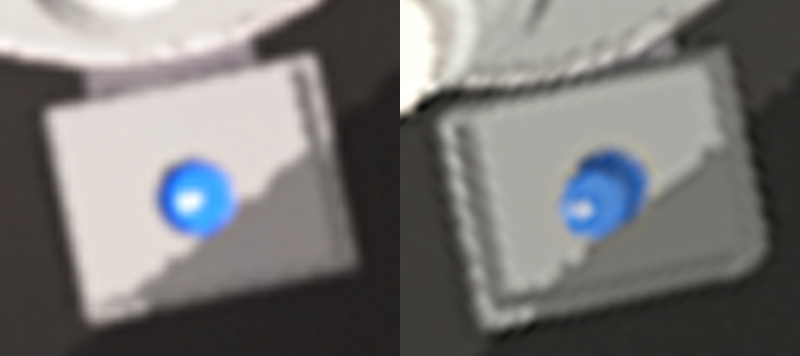

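Dish axis is ≈12.2° from −x (edges and centre agree), so blue needs about +72.1°. I'll tighten the grip, then turn.

>>> jog_arm --deltas '[[[0,-0.012,0,0],[0,-0.012,0,0],[0,-0.012,0,0]]]' --squeeze 45

```text
t: 4.5
eef_pos: [0.5953, -0.1162, 0.1407]
ee_rot: [3.141, 0.0, -3.141]
force: [0.4, 1.6, -1.4]
width: 0.0139
gripper_force: 45.0
```

>>> jog_arm --deltas '[[[0,0,0,-0.5],[0,0,0,-1.4],[0,0,0,-2.3],[0,0,0,-3.2],[0,0,0,-4],[0,0,0,-4],[0,0,0,-4]]]'

```text
t: 5.38
eef_pos: [0.5952, -0.116, 0.1407]
ee_rot: [3.141, 0.0, -2.793]
force: [-0.2, 5.5, -0.0]
width: 0.0141
gripper_force: 45.0
```

Forces are low, so I'll continue.

>>> jog_arm --deltas '[[[0,0,0,-0.6],[0,0,0,-1.6],[0,0,0,-2.6],[0,0,0,-3.6],[0,0,0,-4.6],[0,0,0,-5.2],[0,0,0,-5.2],[0,0,0,-5.2]]]'

```text
t: 6.38
eef_pos: [0.5951, -0.1158, 0.1407]
ee_rot: [3.141, 0.0, -2.339]
force: [-0.2, 6.3, 0.1]
width: 0.0139
gripper_force: 45.0
```

>>> jog_arm --deltas '[[[0,0,0,-0.6],[0,0,0,-1.6],[0,0,0,-2.6],[0,0,0,-3.6],[0,0,0,-4.6],[0,0,0,-5.2],[0,0,0,-5.2],[0,0,0,-5.2]]]'

```text
t: 7.38
eef_pos: [0.5948, -0.1157, 0.1407]
ee_rot: [3.141, 0.001, -1.886]
force: [-2.0, 6.9, 1.1]
width: 0.0134
gripper_force: 45.0
```

```bash
python3 - <<'E'
from m import *;from station import arm,grab_frame
s=arm.get_state();print(np.degrees(s["ee_rot"]),s["force"],s["moment"],s["q"])
im=[grab_frame(n) for n in("top","scene","wrist")]
o=blobs(im[1],(.6,-.13));print({n:np.round(np.array(v)*[1e3,1e3,1,1],1).tolist() for n,v in o.items()})
b=(.36,.70,-.28,.06,1170)
A=ortho(im[0],.104,*b)[:398,:398];B=ortho(im[1],.104,*b)[:398,:398]
cv2.imwrite("pics/f1.png",np.hstack([A,B])[:,:,::-1]);cv2.imwrite("pics/w2.png",im[2]["img"][:,:,::-1])
import pickle;pickle.dump(im,open("fr2.pkl","wb"))
E
```

```text
[ 1.79945318e+02  4.12583736e-02 -1.08037027e+02] [-1.96226442  6.87844518  1.06171028] [2.72898922 0.81785098 0.06402255] [ 0.12925775  0.3145591  -0.25998879 -0.00126262 -0.99680125 -0.44337704]
{'red': [623.3, -15.5, 35.5, 23.0], 'blue': [502.8, -138.7, 47.5, 46.5], 'green': [686.5, -100.0, 43.0, 46.0]}
```

View pics/f1.png

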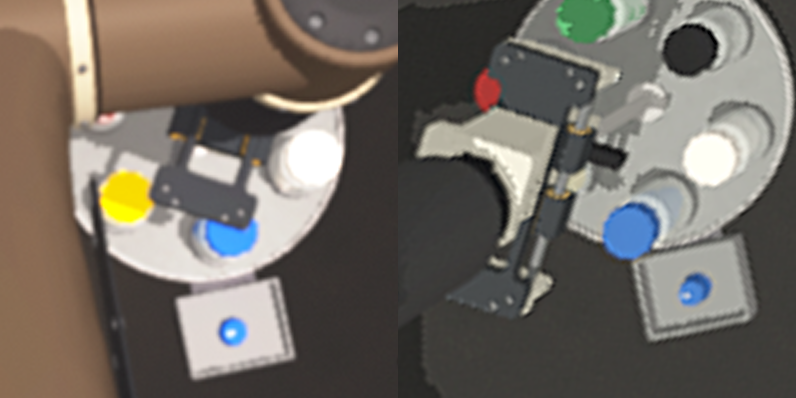

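View pics/w2.png

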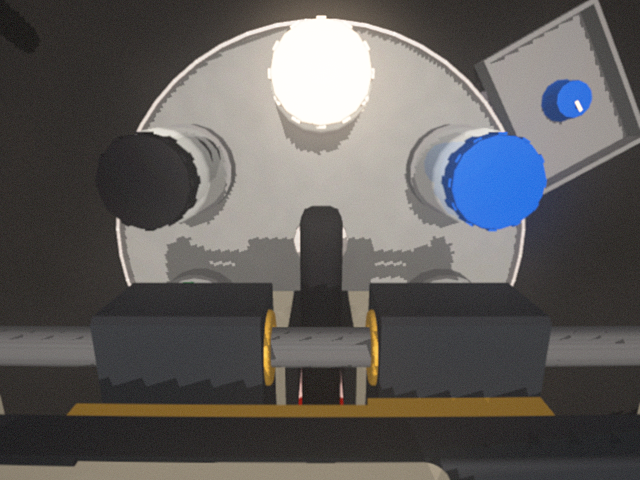

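```bash
python3 - <<'E'
from m import *;import pickle
f=pickle.load(open("fr2.pkl","rb"))[2]
im=f["img"].astype(int)
A,B,C=back(f,[(478,65),(597,0),(641,145)],.018)
for a in(B-A,C-B):print(np.degrees(np.arctan2(a[1],a[0])),np.linalg.norm(a))
hs=cv2.cvtColor(f["img"],cv2.COLOR_RGB2HSV)
m=((abs(hs[...,0].astype(int)-108)<10)&(hs[...,1]>170)&(hs[...,2]>150)).astype(np.uint8);N,L,S,c=cv2.connectedComponentsWithStats(m);i=1+np.argmax(S[1:,4]);print(S[i])
for z in(.104,):
    p=back(f,[S[i][:2]+S[i][2:4]/2],z)[0];print("blue",p,np.degrees(np.arctan2(-(p[1]+.116),-(p[0]-.595))))
print("knob",back(f,[(567,99)],.017),"white/black",back(f,[(321,72),(148,180)],.104), "bar",back(f,[(321,300)],.167))
E
```

```text
-169.4919443856396 0.07887727126513464
98.60786956078489 0.0952637032483105
[ 448  132   98   99 7090]
blue [ 0.50333793 -0.13669323] 12.721588743929521
knob [[ 0.41831396 -0.15361113]] white/black [[ 0.56549221 -0.20603683]
 [ 0.65488636 -0.18682179]] bar [[ 0.59002231 -0.13113444]]
```

```bash
python3 - <<'E'
from m import *;import pickle
for F,idx in(("fr.pkl",(0,1)),("fr2.pkl",(0,1,2))):
  fs=pickle.load(open(F,"rb"))
  for i in idx:
    f=fs[i]; b=(.36,.48,-.23,-.08,3000); im=ortho(f,.018,*b)
    sharp=cv2.createLineSegmentDetector(); L=sharp.detect(cv2.cvtColor(im,cv2.COLOR_RGB2GRAY))[0][:,0]
    r=[]
    for u0,v0,u1,v1 in L:
        n=np.hypot(u1-u0,v1-v0)
        if n<110: continue
        a=np.degrees(np.arctan2(-(v1-v0),u1-u0))%90  # image: edge tilt = front angle
        if a>30: continue
        r.append((round(n/3),round(a,1)))
    print(F,i,r,np.average([x[1] for x in r],weights=[x[0] for x in r]) if r else None)
E
```

```text
fr.pkl 0 [(75, np.float32(11.7)), (42, np.float32(11.1)), (54, np.float32(11.8))] 11.584210596586528
fr.pkl 1 [(74, np.float32(11.9)), (69, np.float32(12.6))] 12.237762224424136
fr2.pkl 0 [(76, np.float32(11.6)), (75, np.float32(11.8)), (95, np.float32(11.7)), (66, np.float32(12.8)), (43, np.float32(12.1))] 11.952676208925919
fr2.pkl 1 [(58, np.float32(11.4)), (76, np.float32(11.9)), (57, np.float32(11.9)), (79, np.float32(11.7))] 11.734073748411955
fr2.pkl 2 [(69, np.float32(11.7)), (77, np.float32(11.6)), (69, np.float32(11.7)), (84, np.float32(11.7)), (52, np.float32(11.7)), (69, np.float32(11.6)), (66, np.float32(11.7)), (54, np.float32(11.8))] 11.68296296508224
```

The line fits give the dish axis as 11.7–12.0°, and the blue jar is at 12.0°, so it stands square. The grip is 45 N on the handle.

```bash
python3 -c "
from station import arm
s=arm.get_state();print(s['t'],s['gripper_force'],s['force']);print(arm.job_done())"
```

```text
7.525 44.99687869101763 [-2.25950947  6.81446347  1.63892937]
the job is handed in; nothing more can be done
None
```

The sample is blue, so I turned the blue-capped jar to the dish, square to within about half a degree by my measurements, and handed the job in at 7.5 s with the fingers still gripping the carrying handle at 45 N, clear of the jar.

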